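# Load a candle tin into the curing box

### The arm

A 7-joint arm with a two-finger parallel gripper is mounted at the origin on the work surface. World frame = base frame: x ahead of the robot, y to its left, z up, the work surface at z = 0. Lengths are in mm, angles in rad, forces in N, time in s.
With the tool pointing down it reaches from about 400 to 925 mm from the base axis. Payload 4.1 kg.
Tool frame: the origin (TCP) lies between the finger pads; the fingertips stand 25 mm ahead of it and the grasp point (between the pads) lies 6 mm ahead of it; x points along the fingers, z is the direction in which the jaws open and shut, and the axes are right-handed (so a half turn about x gives the same grasp; the last joint's range is limited). The gripper opens to 85 mm and grips with 20 to 120 N. Pads are 22 mm wide; open, the fingers measure 114 mm over their backs; the gripper's body (76 mm by 85 mm) begins 54 mm behind the grasp point. The pads swing forward as they close: fully open they stand 13 mm farther back than shut.
Start: joints at [-1.407, 0.398, 0.045, 1.537, -0.019, 1.207, -0.051], TCP at [168.836, 627.721, 256.347] pointing down, gripper open.
Joint ranges: [-2.82, 2.82], [-0.49, 2.23], [-1.37, 1.46], [0, 2.46], [-1.36, 4.5], [0.23, 2], [-2.94, 2.94]. Speed limits (rad/s): [2.57, 2.57, 3.14, 3.14, 3.14, 3.14, 3.14].

### API

Orientations are given as a unit quaternion [x, y, z, w].
In Python, from cell import robot, effector, solver, camera, ticket, spotter, current_time_s, current_joints, current_dq, current_effort, current_ee_pos, current_orientation, current_ft_force, current_torque, current_width gives the robot as it stands. The module is installed in compiled form; this text tells all that it offers. Calls block until the motion is done:
- robot.movep(position, orientation): joint-space move of the TCP to a pose.
- robot.movel(position, rot=None, max_speed=150): straight line of the TCP; rot=None keeps the orientation; max_speed is the mean speed in mm/s.
- robot.movej(angles): joint-space move.
- effector.command_gripper(opening): opening from 0.0 (shut) to 1.0 (fully open); the grip force is fixed at half the most; returns when the fingers have stopped.
- robot.dwell(seconds).
- solver.ik(position, orientation): joint angles nearest the present ones, or None.
- camera(name): name is "scene" or "top"; returns a dict with "frame" (384x512x3 uint8, red, green, blue), "K" (3x3 intrinsics, pixels), "T" (4x4, takes a point from camera to world coordinates). Camera axes: x right, y down, z forward; pixel columns grow to the right and rows downward; lengths in mm; the calibration is good to about 2 mm. A picture is of the moment at which its call begins. There is no depth.
A pose or a line that the arm cannot do raises robot.Unreachable and nothing moves.
- ticket.sign_off(): hands the job in, once; it reports no verdict.
Trained networks look in the newest picture that a camera, given by its name, has taken for a name from the list of things; names that differ only in an ending like _2 or _b are one class to them, and where a whole thing is asked for, a point or a joint stands for the part that bears it (a point fixed in the world has none). Each returns a list of dicts, best first, with "score" (0 to 1); they miss things now and then, are a little off and sometimes report something else, mostly with a low value. They report only what shows in the picture. A call takes as long as a camera call. They do not tell look-alikes from the thing itself.
- spotter.find_in(thing, camera): "location" ([x, y, z] in mm, in world coordinates, good to about 4 mm: the middle of the surface that is visible of it).
- spotter.landmark_of(thing, camera): "location" ([x, y, z] in mm, in world coordinates, good to about 4 mm: a listed point, or the origin of a listed thing).
Readings, each from a call of its own:
- current_time_s(): time.
- current_joints(): joint angles.
- current_dq(): joint speeds.
- current_effort(): joint torques, N m.
- current_ee_pos(): TCP position.
- current_orientation(): TCP orientation.
- current_ft_force(): force on the tool from outside, world axes, zero at the start.
- current_torque(): the same for the moment, N m.
- current_width(): opening from 0.0 (shut) to 1.0 (fully open).
Only numpy, scipy, OpenCV 4.12 (cv2) and the standard library are available. Lean on these libraries where they do the work, as an engineer would, in place of code of your own. Each camera call takes 0.05 s, during which the arm holds its last target. There are 200 camera calls.

### The job

Stand the small filled candle tin on the loading ledge of the curing box, in front of its closed flap. Then take the wooden push stick by its handle and push the tin in under the sprung flap until it meets the sprung end stop hidden at some depth inside; press it home for a moment, firmly enough that the stop's buffer gives, but gently, without bottoming it. Draw the stick out so that the flap shuts behind it and lay the stick flat on the bench, off the ledge, leaving the glasses, measuring cup and jar alone.

Things in the scene. Friction and masses are not known exactly. Their poses are not given: they have to be found in the camera images.
- box: Curing box, fixed: clear plastic walls and roof (top 90 mm above the bench), aluminium front frame 102 mm wide, 96 mm high. Origin: on the bench under the middle of the front opening. x points level INTO the box (push direction), y across, z up. Opening and inside are 66 mm wide; opening 78 mm high over a grey floor plate 6 mm thick. The flap is the only way in.
- ledge (a point): Middle of the loading ledge's top, 65 mm in front of the opening (box x = -65 mm), 6 mm above the bench. The ledge is the floor plate running 135 mm out of the front (box x -135 to 0 mm); along its sides, 66 mm apart, run two rails 8 mm high above the plate.
- inside (a point): Point on the box's floor plate 125 mm behind the opening (box x = 125 mm), 6 mm above the bench. About here an end stop with a sprung rubber buffer faces the flap; its depth varies, is not measured and must be felt: the tin meets it with its centre at box x 105 to 145 mm. The buffer gives from 2 N, then 1.5 N per mm, and bottoms at 12 mm (20 N); home means 8 to 12 N.
- flap (a joint): Aluminium flap 62 mm wide filling the opening, hinged at its top (box x 6 mm, 79 mm above the bench), 69 mm from hinge to bottom edge. 0 = shut, grows (rad) as it swings inwards, to 1.5; it cannot swing outwards. A spring shuts it (0.06 N m when shut, 0.08 N m/rad more); it drags on tin and stick with 2 to 3 N and drops shut once nothing is under it.
- tin_center (a point): Small aluminium candle tin filled with solid wax, upright cylinder 54 mm across and 45 mm high, 0.1 to 0.25 kg; this point is at its centre, half-way up (22.5 mm above its underside). It starts on the open bench.
- stick_grip (a point): Wooden push stick lying on the bench, 0.17 kg. This point is in its upright handle at the rear end, on the axis, 66 mm above the underside. The handle is a block 32 mm along the stick, 28 mm across, 88 mm high. Its x axis points along the stick to the nose, z up. The blade from handle to nose is 18 mm wide and 38 mm high, resting flat.
- stick_nose (a point): Bottom of the shallow V notch in the push stick's nose, 215 mm ahead of the handle's axis, 19 mm above the underside. The nose is 52 mm wide, 38 mm high; its two horns reach 9 mm further forward. The notch cradles the tin: the tin's axis then lies 29 mm ahead of this point.
- glass_a: Grey candle glass 84 mm across, 100 mm high, origin under its centre; to be left alone.
- glass_b: A second grey candle glass, the same; to be left alone.
- measure: Small clear measuring cup 56 mm across, 45 mm high, origin under its centre; to be left alone.
- jar: Amber glass jar with a metal lid, 64 mm across, 85 mm high, origin under its centre; to be left alone.
Not all that is in view belongs to the job. What is shaped like the part that bears stick_grip but blue is not meant.

How it is judged (in metres and radians):
On the way, in this order (a step that is already met when the one before it is completed fails the run):
1. the tin stands on the loading ledge between the rails, let go, the flap shut (x of tin_center in the frame of box between -0.125 and -0.02 m and y of tin_center in the frame of box between -0.012 and 0.012 m and z of tin_center in the frame of box below 0.031 m and angle between tin_center's own z axis and vertical below 0.05 rad and contact force between the fingers and tin below 0.01 N and value of joint flap below 0.08 rad), for 0.2 s.
2. with the stick, the tin is pressed home against the end stop: deep inside, pushed by the stick with more than 5 N (x of tin_center in the frame of box above 0.095 m and contact force between stick and tin above 5 N), for 0.3 s.
At the end, for the whole second after the job is handed in: The tin stands upright and at rest inside the box, its centre 90 to 160 mm behind the flap's opening; the flap is shut (under 0.05 rad); the push stick lies flat, at rest, on the bench itself, no part of it on the ledge (within 2.5 mm of bench height) (x of tin_center in the frame of box between 0.09 and 0.16 m and y of tin_center in the frame of box between -0.03 and 0.03 m and z of tin_center in the frame of box below 0.031 m and angle between each of tin_center, stick_grip's own z axis and vertical below 0.05 rad and linear speed of each of tin, stick below 0.01 m/s and value of joint flap below 0.05 rad and height (world z) of stick_grip below 0.0685 m and height (world z) of stick_nose below 0.0215 m); the robot touches nothing.
It fails at once if the stick pushes the tin with more than 19 N (the buffer all but bottomed) (contact force between stick and tin above 19 N).
It fails at once if the tin is tipped over (more than 0.6 rad) (angle between tin_center's own z axis and vertical above 0.6 rad).
It fails at once if a glass, the measuring cup or the jar is moved by more than 20 mm (distance of any of glass_a, glass_b, measure, jar from where it was at the start of the episode above 0.02 m).
It also fails if it takes over 72 s, if anything falls off the work surface, if the arm or the gripper's body presses on something with over 40 N, if the wrist force passes 120 N, or if a joint passes its speed limit or range.

## Working session

There is one attempt and no reset: what is moved stays moved. The work goes in short steps, each a Python script; the robot and the scene stay as the last script left them, time stands still between calls to the robot, and variables do not carry over. Pictures are saved under pics/ and viewed, about 8 in all and at most 12, crops included, and the job is handed in when it is done.

```bash
mkdir -p pics; cat > h.py <<'E'
from cell import *
import numpy as np, cv2
def snap(n,f):
    c=camera(n); cv2.imwrite('pics/'+f,cv2.cvtColor(c['frame'],cv2.COLOR_RGB2BGR)); return c
def px(c,p):
    T=np.linalg.inv(c['T']); q=c['K']@(T[:3,:3]@np.array(p,float)+T[:3,3]); return q[:2]/q[2]
def ray(c,uv,z):
    d=c['T'][:3,:3]@np.linalg.inv(c['K'])@np.array([uv[0],uv[1],1.]); o=c['T'][:3,3]
    return o+d*(z-o[2])/d[2]
E
python3 - <<'E'
from h import *
cs={n:snap(n,n+'1.png') for n in('top','scene')}
a=np.hstack([cv2.imread('pics/top1.png'),cv2.imread('pics/scene1.png')])
for n in cs:
  print(n,np.round(cs[n]['T'][:3,3]))
  for t in['box','ledge','inside','flap','tin_center','stick_grip','stick_nose','glass_a','measure','jar']:
    for r in spotter.landmark_of(t,n)[:3] : print(t,round(r['score'],2),np.round(r['location']),np.round(px(cs[n],r['location'])))
print(current_time_s(),current_orientation(),current_ft_force())
E
```

```text
top [ 194.   24. 1378.]
box 0.58 [ 406. -259.    3.] [363. 212.]
box 0.57 [565. -75.   2.] [299. 159.]
ledge 0.72 [565.  -7.   7.] [276. 159.]
ledge 0.2 [562. -77.  -1.] [299. 160.]
inside 0.65 [ 562. -198.    8.] [340. 159.]Traceback (most recent call last):
  File "<stdin>", line 7, in <module>
ValueError: it knows: box, glass, inside, jar, ledge, measure, stick_grip, stick_nose, tin_center
```

View pics/top1.png

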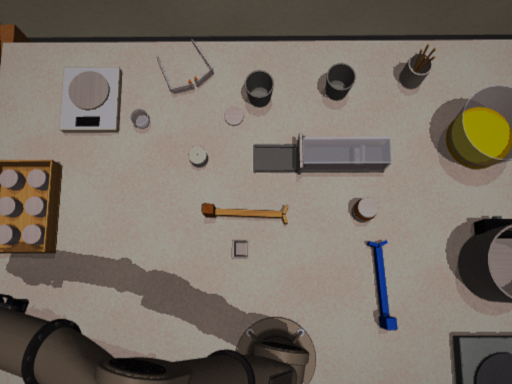

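View pics/scene1.png

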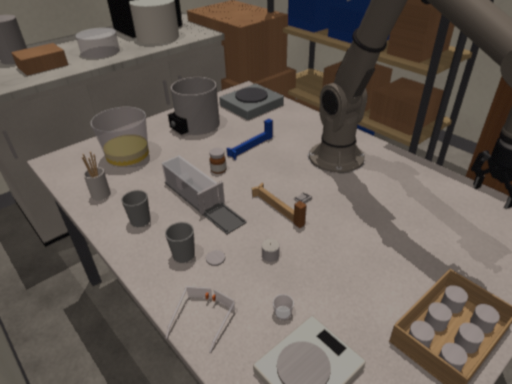

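Top view: box (345,152) with its ledge to the left (275,158), so the push direction is about world -y. The wooden stick runs from its handle (207,210) to its nose (287,213), and the blue look-alike is at (383,285). The tin is at (198,156), separate from the tray tins, and the measuring cup is at (141,120). The stick I want is the wooden one, because the blue one is excluded. I'll confirm with an enlarged crop.

```bash
python3 - <<'E'
from h import *
cs={n:snap(n,n+'2.png') for n in('top','scene')}
for n in cs:
  print(n,np.round(cs[n]['T'][:3,3]))
  for t in['box','inside','ledge','tin_center','stick_grip','stick_nose','glass','measure','jar']:
    for r in spotter.landmark_of(t,n)[:3] : print(t,round(r['score'],2),np.round(r['location']),np.round(px(cs[n],r['location'])))
im=cv2.imread('pics/top2.png')[120:240,180:400]
cv2.imwrite('pics/crop.png',cv2.resize(im,None,fx=3.6,fy=3.6,interpolation=cv2.INTER_CUBIC))
print(current_time_s(),current_orientation(),current_ft_force(), cs['top']['K'])
E
```

```text
top [ 194.   24. 1378.]
box 0.72 [567. -74.   1.] [298. 158.]
inside 0.58 [ 566. -198.    7.] [340. 158.]
ledge 0.68 [565.  -7.   7.] [276. 159.]
tin_center 0.51 [567. 219.  20.] [199. 157.]
stick_grip 0.9 [406. 186.  72.] [207. 209.]
stick_grip 0.76 [  97. -302.   63.] [388. 323.]
stick_nose 0.63 [396. -31.  16.] [285. 215.]
glass 0.95 [762.  40.   1.] [260.  97.]
glass 0.68 [ 780. -192.   -0.] [335.  91.]
measure 0.62 [692. 396.   2.] [142. 119.]
jar 0.77 [ 408. -256.    3.] [362. 211.]
scene [1149.  854.  904.]
box 0.89 [570. -74.  -2.] [213. 210.]
inside 0.88 [ 568. -200.    5.] [193. 192.]
inside 0.67 [567. 225.  21.] [272. 251.]
inside 0.61 [394. -30.  16.] [259. 190.]
ledge 0.57 [568. -11.   6.] [224. 217.]
tin_center 0.86 [570. 227.  22.] [271. 252.]
stick_grip 0.94 [406. 183.  71.] [300. 208.]
stick_grip 0.78 [  96. -302.   66.] [269. 124.]
stick_nose 0.95 [ 313. -292.   15.] [231. 154.]
stick_nose 0.83 [397. -27.  18.] [259. 191.]
glass 0.89 [763.  44.   1.] [184. 255.]
glass 0.73 [ 784. -191.    3.] [140. 220.]
measure 0.61 [683. 399.   4.] [284. 312.]
measure 0.5 [572. 226.  22.] [271. 252.]
jar 0.94 [ 409. -255.   -2.] [218. 170.]
1.25 [-0.43016515  0.56112186  0.43024595  0.56123847] [-1.77451115 -0.22279742 -0.44028683] [[477.87292091   0.         262.68220541]
 [  0.         477.87292091 196.16920121]
 [  0.           0.           1.        ]]
```

View pics/crop.png

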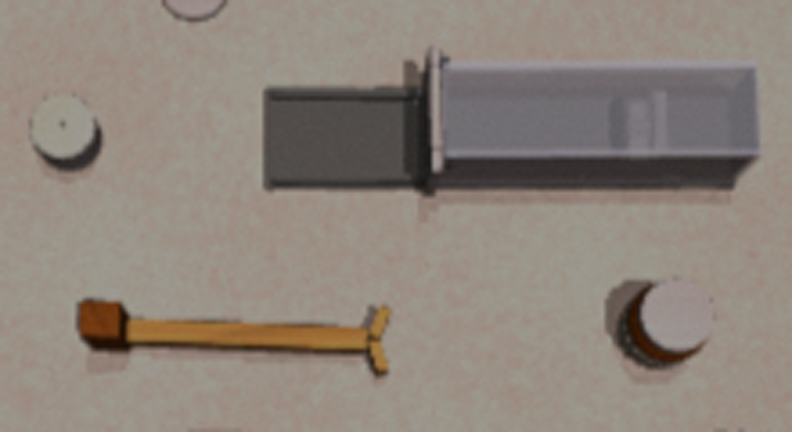

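The crop confirms the wooden stick (handle at 208,209; V nose at 283,214) and the single tin at (198,155). Next I'll turn these pixels into positions and compare them with what the networks report.

```bash
python3 - <<'E'
from h import *
c=camera('top')
f=lambda u,v,z: ray(c,(180+(u+.5)/3.6-.5,120+(v+.5)/3.6-.5),z)[:2].round(1)
print('tin',f(64,127,45))
print('handle',f(101,320,88)); print('blade',f(140,331,38),f(360,338,38),'notch',f(370,338,38),'horns',f(386,308,38),f(384,373,38))
print('rails L',f(265,89,14),f(410,89,14),'R',f(266,187,14),f(418,188,14))
print('roof',f(443,65,90),f(757,66,90),f(443,156,90),f(757,157,90)); print('frame top',f(436,48,96),f(436,170,96))
# optional reach check
from scipy.spatial.transform import Rotation as R
def q(yaw): # tool x down, z (jaw) along yaw
    z=np.array([np.cos(yaw),np.sin(yaw),0]);x=np.array([0,0,-1.]);return R.from_matrix(np.c_[x,np.cross(z,x),z]).as_quat()
for yaw in(np.pi/2,-np.pi/2):
  for p in([568,222,31],[568,222,150],[568,5,38],[404,185,72],[568,280,78],[568,45,78],[568,20,78],[450,250,72]):
    j=solver.ik(p,q(yaw)); print(yaw,p,None if j is None else np.round(j,2))
E
```

```text
tin [567.2 220.1]
handle [403.3 182.3]
blade [402.4 157.6] [396.1 -15.8] notch [396.  -23.6] horns [419.9 -36.5] [368.3 -34.3]
rails L [607.3  59.6] [606.7 -59.7] R [524.4  58.8] [522.9 -64.9]
roof [602.9 -81.1] [ 600.7 -325.3] [529.8 -79.7] [ 527.7 -321.4]
frame top [614.8 -75.4] [517.2 -73.6]
1.5707963267948966 [568, 222, 31] [-0.66  0.6   0.29  1.83 -0.24  0.75  1.33]
1.5707963267948966 [568, 222, 150] [-0.69  0.44  0.32  1.76 -0.17  0.97  1.27]
1.5707963267948966 [568, 5, 38] [-0.48  0.57  0.51  1.93 -0.41  0.74  1.84]
1.5707963267948966 [404, 185, 72] [-0.79  0.3   0.3   2.19 -0.14  0.67  1.18]
1.5707963267948966 [568, 280, 78] [-0.69  0.56  0.23  1.74 -0.16  0.86  1.18]
1.5707963267948966 [568, 45, 78] [-0.52  0.5   0.48  1.91 -0.31  0.8   1.69]
1.5707963267948966 [568, 20, 78] [-0.52  0.51  0.53  1.91 -0.35  0.81  1.77]
1.5707963267948966 [450, 250, 72] [-0.79  0.4   0.24  2.04 -0.14  0.73  1.11]
-1.5707963267948966 [568, 222, 31] [-0.87  0.66  0.58  1.83 -0.49  0.79 -1.6 ]
-1.5707963267948966 [568, 222, 150] [-0.96  0.52  0.71  1.76 -0.39  1.   -1.68]
-1.5707963267948966 [568, 5, 38] [-0.62  0.64  0.72  1.94 -0.59  0.79 -1.15]
-1.5707963267948966 [404, 185, 72] [-1.09  0.35  0.67  2.2  -0.34  0.69 -1.76]
-1.5707963267948966 [568, 280, 78] [-0.98  0.64  0.64  1.75 -0.47  0.9  -1.71]
-1.5707963267948966 [568, 45, 78] [-0.75  0.6   0.8   1.91 -0.56  0.87 -1.23]
-1.5707963267948966 [568, 20, 78] [-0.75  0.63  0.86  1.92 -0.62  0.88 -1.14]
-1.5707963267948966 [450, 250, 72] [-1.11  0.47  0.65  2.04 -0.41  0.76 -1.78]
```

```bash
cat >> h.py <<'E'
from scipy.spatial.transform import Rotation as R
def q(yaw):
    z=np.array([np.cos(yaw),np.sin(yaw),0]);x=np.array([0,0,-1.]);return R.from_matrix(np.c_[x,np.cross(z,x),z]).as_quat()
BY=-75.; H=np.pi/2
def boxp(bx,z): # on box axis
    y=BY-bx; return [566.8+.0075*(y+75),y,z]
E
python3 - <<'E'
from h import *
Q=q(H-.0075)
robot.movep([568,221,160],Q)
robot.movel([568,221,31])
effector.command_gripper(0.0); print('w',current_width(),current_ft_force().round(1) if hasattr(current_ft_force(),'round') else current_ft_force())
robot.movel([568,221,90])
robot.movel(boxp(-80,90))
robot.movel(boxp(-80,38),max_speed=60)
print(current_ee_pos(),current_ft_force())
effector.command_gripper(1.0)
robot.movel(boxp(-80,140)); print(current_width(),current_time_s())
robot.movel([480,200,200])
for n in('top','scene'):
  c=snap(n,n+'3.png')
  for r in spotter.landmark_of('tin_center',n)[:2]: print(n,r['score'],r['location'])
  p=px(c,boxp(-80,28)); x,y=map(int,p)
  im=cv2.imread(f'pics/{n}3.png')[y-50:y+50,x-65:x+65]; cv2.imwrite(f'pics/{n}3c.png',cv2.resize(im,None,fx=3,fy=3,interpolation=cv2.INTER_CUBIC)); print(p,x,y)
cv2.imwrite('pics/c3.png',np.hstack([cv2.imread(f'pics/{n}3c.png') for n in('top','scene')]))
E
```

```text
w 0.6161786334949044 [ 0.1 -0.7  6.6]
[566.50077501   4.92850108  38.2899322 ] [-4.26494087 -0.17131915  5.14799272]
1.0004047466647237 9.1917
top 0.68 [568.4, 1.5, 23.4]
[271.83217391 156.02565403] 271 156
scene 0.87 [565.1, 6.8, 26.3]
scene 0.54 [565.8, -9.2, 5.9]
[226.58106915 213.99349596] 226 213
```

View pics/c3.png

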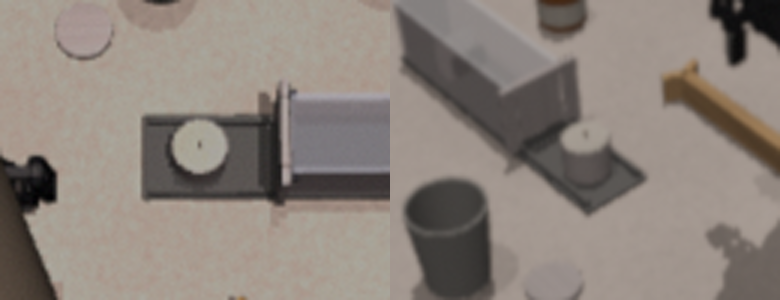

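The tin stands on the ledge between the rails (top centre at pixel ~272,155) with the flap shut. Next I'll grasp the stick.

```bash
python3 - <<'E'
from h import *
c=camera('top'); print('tin top by ray',ray(c,(272.2,154.5),51))
Qs=q(H-.037)
robot.movep([404.5,184.5,170],Qs)
robot.movel([404.5,184.5,72])
print('free',current_ft_force())
effector.command_gripper(0.0); print('w',current_width(),current_ee_pos(),current_ft_force())
robot.movel([404.5,184.5,110],max_speed=80)
robot.dwell(.2);print('lifted',current_ft_force(),current_torque(),current_time_s())
for n in('top','scene'):
  c=snap(n,n+'4.png')
  for t in('stick_nose','stick_grip'):
    for r in spotter.landmark_of(t,n)[:2]: print(n,t,r['score'],r['location'])
x,y=map(int,px(c,[400,80,90]))
cv2.imwrite('pics/c4.png',cv2.resize(cv2.imread('pics/scene4.png')[y-70:y+70,x-90:x+90],None,fx=4,fy=4,interpolation=cv2.INTER_CUBIC))
E
```

```text
tin top by ray [565.56091117   4.22858995  51.        ]
free [0.54233046 0.47179159 0.23307866]
w 0.36621153748987195 [404.89086469 184.55021439  72.55122766] [-0.676348   -1.80438483  5.62799061]
lifted [ 0.38962573  0.36006185 -2.20721401] [ 0.14634726 -0.020499   -0.00421779] 13.6667
top stick_nose 0.76 [312.5, -285.6, 18.0]
top stick_nose 0.74 [398.5, -28.9, 52.4]
top stick_grip 0.9 [96.1, -303.0, 67.4]
scene stick_nose 0.86 [315.7, -289.2, 16.6]
scene stick_nose 0.72 [395.0, -28.7, 52.7]
scene stick_grip 0.94 [96.6, -303.2, 66.3]
scene stick_grip 0.68 [404.9, 183.6, 105.7]
```

View pics/c4.png

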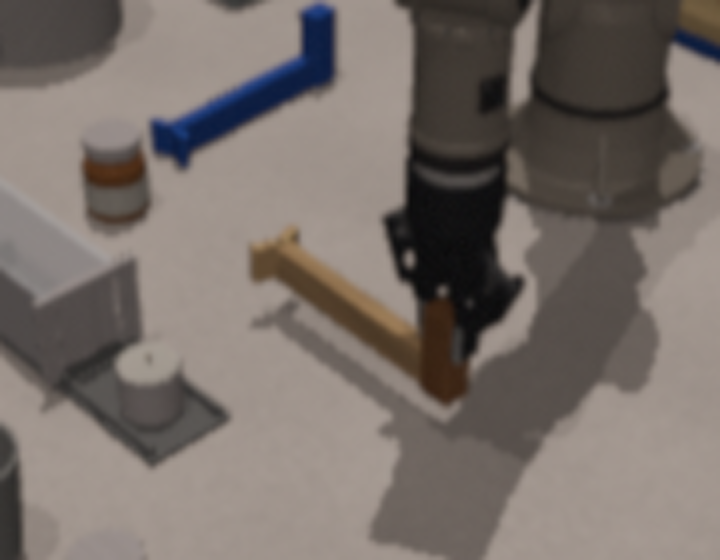

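```bash
python3 - <<'E'
from h import *
Q=q(H-.0075); f=lambda:np.round(current_ft_force(),1)
robot.movel([404.5,184.5,150])
robot.movel([404.5,275,150]); 
robot.movel(boxp(-336,150),rot=Q)
robot.movel(boxp(-336,95),max_speed=80); robot.dwell(.2); print('free',f())
for z in(88,84,81): robot.movel(boxp(-336,z),max_speed=40); print(z,f())
for n in('top','scene'):
  c=snap(n,n+'5.png')
  for r in spotter.landmark_of('stick_nose',n)[:2]+spotter.landmark_of('tin_center',n)[:1]: print(n,r['score'],r['location'])
x,y=map(int,px(c,[566,90,30]))
cv2.imwrite('pics/c5.png',cv2.resize(cv2.imread('pics/scene5.png')[y-60:y+60,x-80:x+80],None,fx=4,fy=4,interpolation=cv2.INTER_CUBIC))
print(current_time_s())
E
```

```text
free [ 0.4 -0.1 -1.4]
88 [ 0.  -0.3 -1.3]
84 [ 0.2  0.1 -1.2]
81 [ 0.3 -0.2 -2.3]
top 0.79 [567.5, 45.4, 24.7]
top 0.79 [313.0, -285.7, 16.2]
top 0.81 [567.3, 5.4, 27.8]
scene 0.89 [313.8, -290.0, 18.1]
scene 0.58 [565.9, 49.7, 27.6]
scene 0.66 [567.0, 9.0, 23.6]
18.55
```

View pics/c5.png

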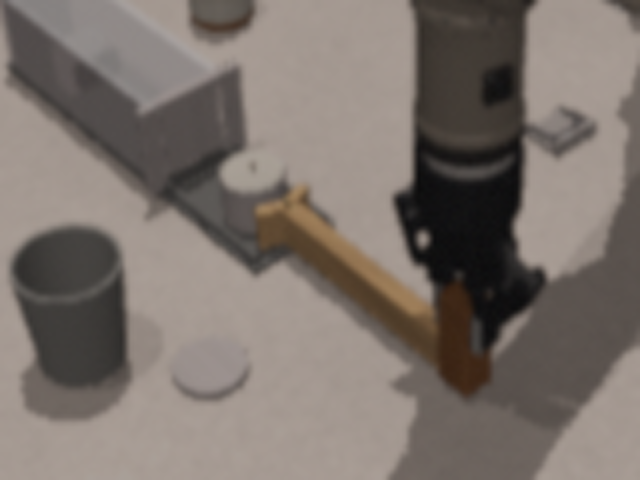

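The nose sits between the rails right behind the tin. I'll push now, reading the force at each step.

```bash
python3 - <<'E'
from h import *
f=lambda:np.mean([current_ft_force() for _ in range(3)],0)
log=[]
for t in list(range(-78,92,12))+[92]:
    robot.movel(boxp(t-244,81),max_speed=60); F=f(); log.append((t,*F.round(1)))
    if F[1]>12: break
for l in log: print(*l)
base=F[1]
print('base',base,current_time_s())
if base<9:
  t=92
  while t<150:
    t+=2; robot.movel(boxp(t-244,81),max_speed=30); F=f(); print(t,F.round(1),end=' ')
    if F[1]>base+3: break
print(current_time_s(),current_ee_pos())
E
```

```text
-78 1.0 -0.3 -1.6
-66 -0.4 -0.6 -1.4
-54 0.1 -0.1 -1.0
-42 0.9 -0.5 -1.6
-30 -0.3 -0.1 -1.0
-18 0.7 1.5 -2.5
-6 0.2 1.7 -2.3
6 1.1 3.3 -2.3
18 0.9 3.4 -2.6
30 1.5 1.9 -2.5
42 0.9 0.4 -2.9
54 0.4 -0.2 -1.9
66 1.0 0.8 -2.2
78 0.1 0.8 -2.0
90 1.1 1.2 -1.9
92 0.3 3.6 -1.1
base 3.56056237170838 24.0833
94 [-0.2  3.7 -0.6] 96 [ 1.3  1.9 -3.8] 98 [ 0.2  0.5 -5. ] 100 [ 0.8  1.1 -4.1] 102 [-0.5  1.2 -4. ] 104 [-0.3  0.6 -3.1] 106 [ 0.1  2.4 -4.3] 108 [ 0.8  2.3 -4.5] 110 [ 0.5  1.1 -4.1] 112 [ 0.4  1.8 -3.7] 114 [ 0.7  0.5 -4.2] 116 [-0.9  1.2 -4.5] 118 [ 0.6  1.6 -3.8] 120 [ 0.1  3.2 -2.8] 122 [-0.2  5.  -2.5] 124 [-1.   8.2 -1.9] 28.0833 [567.85638105  47.50771389  81.36277169]
```

The force rises cleanly from about 119 mm: 3.2, 5.0, then 8.2 N, against a sliding baseline of about 1.3 N. I'll press a little further and hold.

```bash
python3 - <<'E'
from h import *
f=lambda:np.mean([current_ft_force() for _ in range(3)],0).round(1)
for t in(125,126):
    robot.movel(boxp(t-244,81),max_speed=20); robot.dwell(.2); F=f(); print(t,F)
    if F[1]>10.3: break
for _ in range(3): robot.dwell(.25); print(f())
c=snap('scene','scene6.png'); r=spotter.landmark_of('tin_center','scene'); print([(k['score'],k['location']) for k in r[:2]],current_time_s())
x,y=map(int,px(c,[566,-80,40]))
cv2.imwrite('pics/c6.png',cv2.resize(cv2.imread('pics/scene6.png')[y-60:y+60,x-80:x+80],None,fx=4,fy=4,interpolation=cv2.INTER_CUBIC))
E
```

```text
125 [-0.1  8.1 -0.9]
126 [-0.4  8.4 -0.5]
[-0.4 10.5  0.5]
[-0.6  9.8  0.4]
[-0.6  8.9  0.2]
[] 29.8333
```

View pics/c6.png

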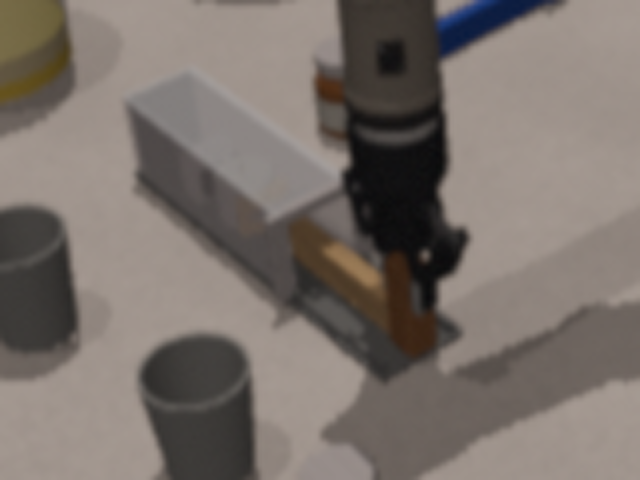

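The blade is under the flap, the tin is at the stop and the held force is about 9.5 N. I'll go in 1 mm more, hold, then draw the stick out and lay it back where it was on the bench.

```bash
python3 - <<'E'
from h import *
f=lambda:np.mean([current_ft_force() for _ in range(3)],0).round(1)
robot.movel(boxp(127-244,81),max_speed=20)
for _ in range(3): robot.dwell(.25); print(f())
robot.movel(boxp(-150,81),max_speed=40); print('out',f())
robot.movel(boxp(-336,81),max_speed=80); print('clear',f())
robot.movel(boxp(-336,150)); robot.dwell(.1); print('lifted',f())
robot.movel([404.5,275,150],rot=q(H-.037))
robot.movel([404.5,184.5,150]); robot.movel([404.5,184.5,90])
for z in(78,75,73): robot.movel([404.5,184.5,z],max_speed=30); print(z,f())
effector.command_gripper(1.0); print(current_ee_pos(),current_width())
robot.movel([404.5,184.5,200])
robot.movej([-1.407,0.398,0.045,1.537,-0.019,1.207,-0.051])
for n in('top','scene'):
  c=snap(n,n+'7.png')
  for t in('stick_nose','stick_grip','tin_center','glass','measure','jar'):
    for r in spotter.landmark_of(t,n)[:2]: print(n,t,round(r['score'],2),r['location'])
print(current_time_s())
a=cv2.imread('pics/top7.png')[110:240,180:400]; b=cv2.imread('pics/scene7.png')[130:280,110:330]
cv2.imwrite('pics/c7.png',np.vstack([cv2.resize(a,(508,300),interpolation=2),cv2.resize(b,(508,300*150//130*508//508),interpolation=2)])[:600])
E
```

```text
[-0.8 10.8 -0. ]
[-1.7 10.7  0.1]
[-0.1 10.3 -0.5]
out [ 0.  -0.4 -5.4]
clear [ 0.6  0.1 -2.1]
lifted [ 0.2 -0.3 -2.5]
78 [ 0.2 -0.4 -2.2]
75 [-0.1 -0.  -1.4]
73 [-0.   0.3 -1.6]
[404.53167665 184.49378751  73.04690386] 1.0002679377247388
top stick_nose 0.96 [397.1, -29.4, 19.9]
top stick_nose 0.6 [312.1, -286.5, 13.7]
top stick_grip 0.63 [406.2, 186.1, 64.2]
top stick_grip 0.6 [93.5, -300.7, 62.7]
top glass 0.89 [764.0, 39.9, 5.1]
top glass 0.85 [781.3, -190.6, -1.1]
top measure 0.87 [689.9, 394.7, 5.6]
top jar 0.82 [406.5, -256.8, 5.8]
scene stick_nose 0.89 [316.5, -290.7, 14.4]
scene stick_grip 0.72 [92.3, -301.0, 65.8]
scene stick_grip 0.65 [406.0, 186.4, 68.9]
scene glass 0.9 [783.1, -191.1, 2.2]
scene glass 0.7 [763.8, 43.3, 1.6]
scene measure 0.85 [682.4, 396.2, 2.5]
scene jar 0.72 [408.7, -254.8, -2.9]
scene jar 0.37 [764.8, 39.8, 1.7]
42.7
```

View pics/c7.png

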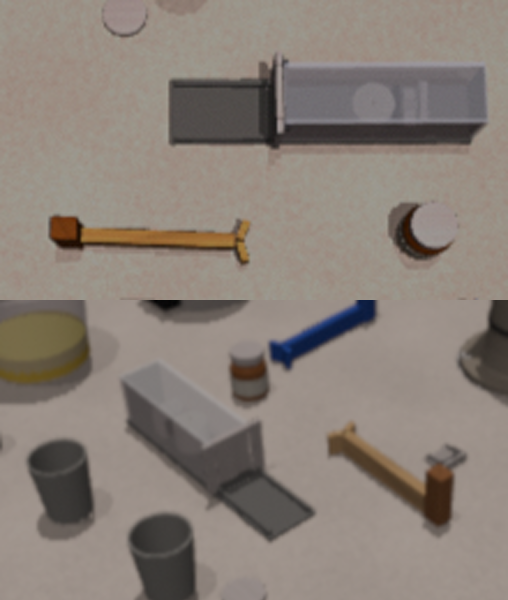

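The tin shows inside the box (top-view pixel ~342,154), the flap is shut, and the stick lies flat on the bench clear of the ledge. I'll hand in.

```bash
python3 - <<'E'
from h import *
c=camera('top'); p=ray(c,(342.4,154.2),51); print('tin',p,'box x',BY-p[1]); print(abs(np.array(current_dq())).max())
ticket.sign_off()
E
```

```text
tin [ 565.33453742 -197.20425966   51.        ] box x 122.20425966407095
0.0011256260856759802
the job is handed in; nothing more can be done
```

The job is done and handed in at about 43 s on the robot's clock. The hand-in reports no verdict, so what follows is my own checks.

- **Tin on the ledge:** I stood it between the rails about 80 mm in front of the flap and let go. The pictures showed it upright with the flap shut.
- **Pressing home:** Holding the wooden stick by its handle, I felt the stop at about box x = 119 mm. I held about 10.5 N at the wrist for 0.75 s, and the 19 N limit was not approached. That reading includes roughly 1 to 2 N of sliding friction and flap drag, so the push on the tin was about 9 N.
- **End state in the last pictures:** The tin is inside at box x of about 122 mm by my own pixel measurement, and the flap looks shut. The stick lies flat on the bench at its original spot, with its nose about 20 mm and its grip point 64 to 69 mm above the bench. The glasses, measuring cup and jar are where they were, within the networks' error. The arm is back at its start pose, touching nothing.

**Not fully confirmed:**
- The networks did not report the tin inside the box, so its final position rests on my own reading of the top picture.
- The flap angle was judged by eye only.

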